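# Load a metal sample and run the stuck gauge carriage home

### The arm

A 7-joint arm with a two-finger parallel gripper is mounted at the origin on a cart in front of the work surface, level with it; the furniture and walls round the work are solid. World frame = base frame: x ahead of the robot, y to its left, z up, the work surface at z = 0. Lengths are in m, angles in rad, forces in N, time in s.
With the tool pointing down it reaches from about 0.425 to 0.925 m from the base axis. Payload 6.8 kg.
Tool frame: the origin (TCP) lies at the very end of the fingers, on their centre line; the grasp point (between the pads) lies r.grip_depth behind it (r.grip_depth is the distance from the TCP to the grasp point, in m); z points along the fingers, x is the direction in which the jaws open and shut, and the axes are right-handed (so a half turn about z gives the same grasp; the last joint's range is limited). The gripper opens to 85 mm and grips with 20 to 120 N. Pads are 22 mm wide; open, the fingers measure 114 mm over their backs; the gripper's body (76 mm by 85 mm) begins 54 mm behind the grasp point. The pads swing forward as they close: fully open they stand 13 mm farther back than shut.
Start: joints at [1.179, 0.477, 0.022, 1.555, -0.011, 1.109, -0.083], TCP at [0.189, -0.648, 0.197] pointing down, gripper open.
Joint ranges: [-2.96, 2.96], [-0.34, 2.1], [-1.41, 1.46], [0.24, 2.44], [-1.37, 4.51], [0.17, 1.92], [-2.96, 2.96]. Speed limits (rad/s): [2.39, 2.39, 3.14, 3.14, 3.14, 3.14, 3.14].

### API

Orientations are given as a rotation vector (axis times angle).
In Python, from bench import readout, grab_frame, workorder, r gives the robot as it stands.
- The arm moves only by the shell command python3 -m handwheel 'ROWS' [FORCE]. ROWS is text: rows parted by semicolons, each of 7 numbers parted by spaces: the shift along the tool's x, y, z in mm, then the turn, a rotation vector about the tool's x, y, z in degrees, then the finger opening in mm, from 0 to 85.4. A call has 1 to 12 rows; each row is the pose to reach, as a shift and turn from the pose commanded when the call began, along the tool's axes at that moment; what a row does not reach only later rows make up. A row lasts 1/8 s, in which the tool goes at most 62.5 mm and 10.7 degrees, less where a joint would pass 70% of its speed; a pose out of reach is approached as far as the arm can. A call with a gripper value outside its range is refused whole. The fingers move at their own pace and stop on an object; FORCE is the grip in N (left out, the last holds). Time passes only in rows, so rows that repeat a pose let the fingers close. It gives the time, the measured TCP pose, the force and the opening at its end, in the units of the state.
- readout.get_obs(): the state, without advancing time (a new reading comes with each control period).
- grab_frame(name): name is "scene" or "top" or "wrist"; returns a dict with "pixels" (420x560x3 uint8, red, green, blue), "fx", "fy", "cx", "cy" (pixels), "rvec" (rotation vector, rad) and "tvec" (3), from world to camera coordinates, as OpenCV has them. Camera axes: x right, y down, z forward; pixel columns grow to the right and rows downward; lengths in m; the calibration is good to about 2 mm. A picture is of the moment at which its call begins. There is no depth.
- workorder.hand_in(): hands the job in, once; it reports no verdict.
The state is a dict: "clock": time; "joints": joint angles; "qvel": joint speeds; "tau": joint torques, N m; "tcp_pos": TCP position; "orientation": TCP orientation; "contact_force": force on the tool from outside, world axes, zero at the start; "moment": the same for the moment, N m; "grip_width": finger opening in m.
Only numpy, scipy, OpenCV 4.12 (cv2) and the standard library are available. Lean on these libraries where they do the work, as an engineer would, in place of code of your own. Each camera call takes 0.05 s, during which the arm holds its last target.

### The job

Take the straight-sided metal tube from the row of four samples, stand it upright in the round nest of the carriage and let go of it, then push the carriage along the rail: it is stuck, so lean on it steadily until it breaks free, run it on until its nose rod presses on the stop hidden inside the closed end housing, hold it firmly against that stop for a moment and leave it there touching the stop, with the sample still in the nest. Be gentle: never push the carriage with more than 25 N, and leave the other samples where they stand.

Things in the scene. Friction and masses are not known exactly. Their poses are not given: they have to be found in the camera images.
- sample_mid (a point): The sample to load: a straight-sided aluminium tube, 43 mm in diameter and 48 mm high, 0.14 kg, the only straight-sided tube among the four loose pieces in the row in front of the robot. The point is its centre, 24 mm above its underside; z is its upright axis. At least 50 mm of free room round it.
- nest (a point): Centre of the floor of the carriage's round nest, where the sample's underside is to rest, 28 mm above the worktop. The nest is 46.5 mm in diameter, 9 mm deep, chamfered; the carriage's flat top is 9 mm above this point. y points along the rail in the direction of travel, towards the end housing; x across the rail; z up.
- tab_rear (a point): Centre of the rear face of the carriage's upright push tab, 59 mm above the worktop. The tab is 50 mm wide, 12 mm thick and reaches 22 mm above and below this point; its front face is 55 mm behind the nest's centre. y is the direction to push. Free room behind it: 41 mm to a low end bar of the rail (26 mm high; the rail itself is 18 mm).
- carriage: Sliding aluminium plate 76 x 110 x 18 mm with nest, tab and a 10 mm nose rod. Origin: centre of its underside, 19 mm above the worktop; it slides only along +y. It starts stuck: pushed slowly (under 20 mm/s) it gives way at 8 to 14 N within 10 mm, jumps a little, then runs with 2 to 4 N and stays where it is left. Over 25 N harms it.
- rail: The fixed rail, an aluminium bed 90 x 415 x 10 mm with two guide bars, bolted down. Origin: on the worktop in the middle of the rail's width; y runs along the rail in the direction of travel, x across it. The bed reaches from 203 mm behind to 212 mm ahead of the origin; at the start the carriage's origin is 90 mm behind it.
- end_housing: Closed grey housing fixed on the rail's far end, 74 x 140 mm, top 56 mm above the worktop; origin 46 mm under its top centre. The stop hidden in it lies differently each time: met after 55 to 95 mm of travel. It has a buffer: the push grows about 2 N per mm once touched. Hold a push of 7 N or more for half a second; released, the carriage stays touching.
- step_piece: Bystander: solid stepped metal piece, 47 mm in diameter, 50 mm high, loose on the worktop. Origin: centre of its underside.
- puck_piece: Bystander: low plain solid metal puck, 48 mm in diameter, 26 mm high, loose on the worktop. Origin: centre of its underside.
- stepped_tube: Bystander: metal tube with a narrower upper half, 44 mm in diameter at the base, 45 mm high, loose on the worktop. Origin: centre of its underside.
- sample: The same sample: origin at the centre of its underside.
Not all that is in view belongs to the job. What is shaped like the sample but blue or pink is not meant.

How it is judged:
By the outcome, as a careful person would: the job done as asked, in the order asked, and still so for the second after the job is handed in, with the robot touching nothing.
It also fails if it takes over 72 s, if anything falls off the work surface, if the arm or the gripper's body presses on something with over 40 N, if the wrist force passes 120 N, or if a joint passes its speed limit or range.

## Working session

There is one attempt and no reset: what is moved stays moved. The work goes in short steps, Python scripts to look and compute and a shell command to move; the robot and the scene stay as the last step left them, time stands still between calls to the robot, and variables do not carry over. Pictures are saved under pics/ and viewed, and the job is handed in when it is done.

```bash
mkdir -p pics; ls; cat > h.py <<'E'
import cv2, numpy as np
from bench import readout, grab_frame, r
def shot(n,f):
    d=grab_frame(n); cv2.imwrite('pics/'+f+'.png',d['pixels'][:,:,::-1]); np.savez('pics/'+f+'.npz',**d); return d
def ray(d,u,v):
    R=cv2.Rodrigues(np.array(d['rvec'],float))[0]; t=np.array(d['tvec'],float).reshape(3)
    k=np.array([(u-d['cx'])/d['fx'],(v-d['cy'])/d['fy'],1.])
    return -R.T@t, R.T@k
def plane(d,u,v,z):
    c,k=ray(d,u,v); return c+k*(z-c[2])/k[2]
def proj(d,p):
    R=cv2.Rodrigues(np.array(d['rvec'],float))[0]; q=R@np.array(p)+np.array(d['tvec']).reshape(3)
    return d['fx']*q[0]/q[2]+d['cx'], d['fy']*q[1]/q[2]+d['cy']
def tri(a,b):
    A=np.zeros((3,3));B=np.zeros(3)
    for c,k in (a,b):
        k=k/np.linalg.norm(k);M=np.eye(3)-np.outer(k,k);A+=M;B+=M@c
    return np.linalg.solve(A,B)
def load(f): 
    z=np.load('pics/'+f+'.npz'); return {k:z[k] for k in z.files}
E
python3 - <<'E'
from h import *
print(readout.get_obs(), r.grip_depth)
for n in ('scene','top','wrist'):
    d=shot(n,n+'0'); print(n,ray(d,280,210))
E
```

```text
pics
{'clock': 0.0, 'joints': array([ 1.17892868,  0.47778261,  0.02234343,  1.55645552, -0.0115057 ,
        1.10931658, -0.0830974 ]), 'qvel': array([ 1.67654314e-03, -1.18176300e-03, -1.65587073e-03,  4.00623050e-04,
       -1.97726724e-03, -2.76380988e-05,  2.14974825e-03]), 'tau': array([-8.34118055e-05, -5.96450758e+01,  1.60782259e+00, -2.81188881e+01,
        1.24867281e-02,  9.47058492e-03, -5.46988034e-06]), 'tcp_pos': array([ 0.18877775, -0.64737568,  0.19643587]), 'orientation': array([-2.51247267e+00,  1.88437046e+00,  2.42274658e-03]), 'contact_force': array([-0.58273708, -0.00133363, -0.2671184 ]), 'moment': array([ 0.00744088,  0.02721575, -0.03720959]), 'grip_width': 0.08564185641839346} 0.0187
scene (array([2.22276265e-04, 4.43531172e-01, 6.25400431e-01]), array([ 0.61148012, -0.47247509, -0.63472912]))
top (array([0.4134169 , 0.03357062, 0.89604161]), array([ 0.10987239,  0.03278635, -0.99345774]))
wrist (array([ 0.26500546, -0.62502293,  0.37254699]), array([-0.30079794, -0.08979212, -0.94947574]))
```

View pics/scene0.png

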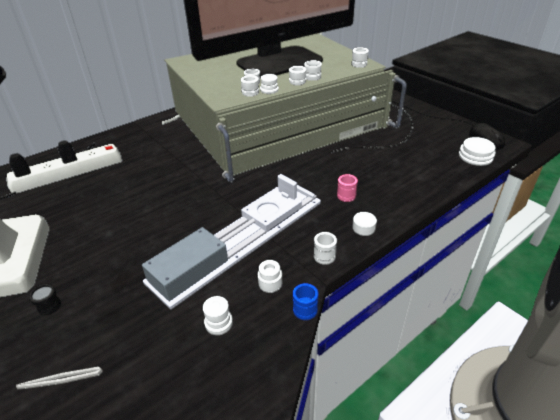

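View pics/top0.png

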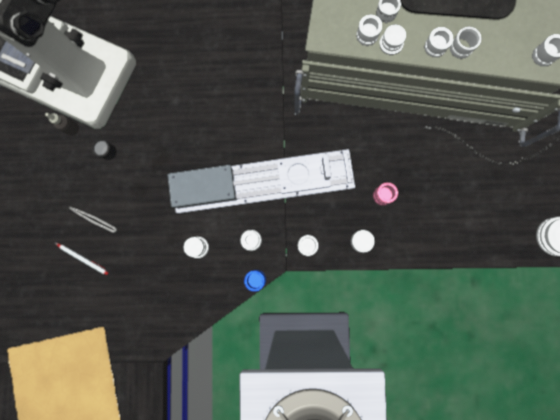

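View pics/wrist0.png

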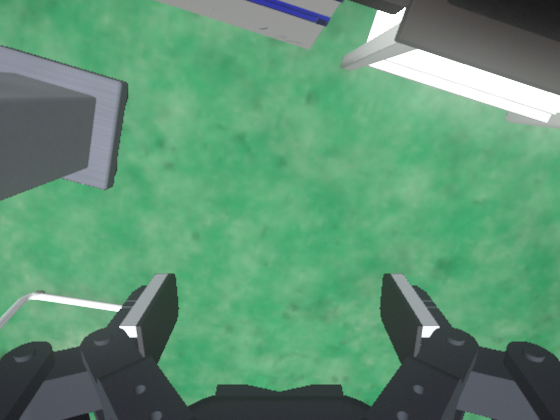

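The scene picture shows the straight tube at about (325,248), the stepped tube at (270,276), the step piece at (217,315) and the puck at (365,223). In the top picture the tube is at about (308,245), the carriage nest at (299,175) and the tab at (327,166). Next I'll measure these.

```bash
python3 - <<'E'
from h import *
a=load('scene0');b=load('top0')
A=a['pixels'][140:345,140:400,::-1];B=b['pixels'][135:300,150:410,::-1]
cv2.imwrite('pics/sc_crop.png',cv2.resize(A,None,fx=3,fy=2.9,interpolation=2)) 
cv2.imwrite('pics/tp_crop.png',cv2.resize(B,None,fx=3,fy=3,interpolation=2))
for n,(u,v),(s,t) in (('tube',(308,245),(325,243)),('nest',(299,175),(267,209)),('blue',(255,281),(306,298)),('pink',(386,194),(347,185)),('instr cornr',(310,68),(170,70))):
    print(n,tri(ray(b,u,v),ray(a,s,t)))
for n,u,v in (('lip',286,271),('lipR',440,267),('tip',180,350)): print(n,plane(b,u,v,0))
E
```

```text
tube [0.4304329  0.00229133 0.0369396 ]
nest [0.58858911 0.02046243 0.03400699]
blue [0.35420358 0.11949354 0.03463272]
pink [ 0.54004621 -0.17220868  0.03313976]
instr cornr [0.73663027 0.05379518 0.30240178]
lip [0.37297952 0.05194526 0.        ]
lipR [ 0.37636216 -0.29345059  0.        ]
tip [0.20106676 0.29330512 0.        ]
```

View pics/sc_crop.png

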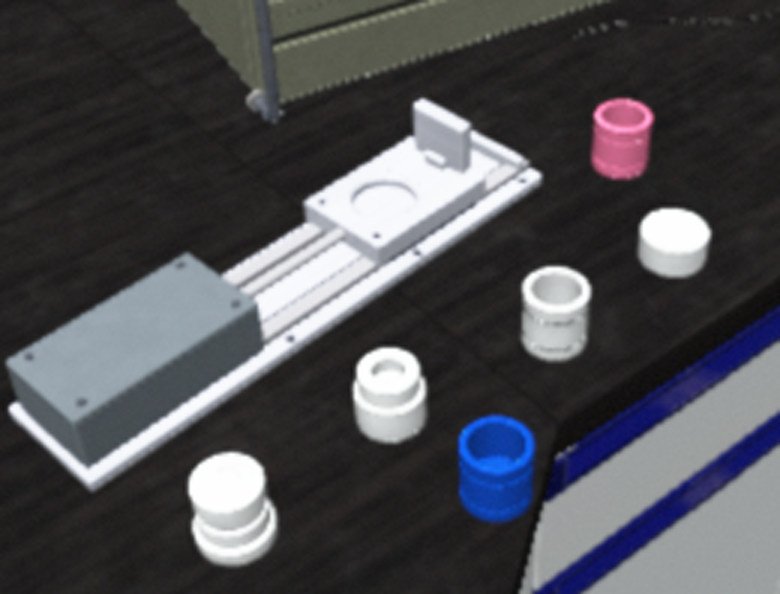

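View pics/tp_crop.png

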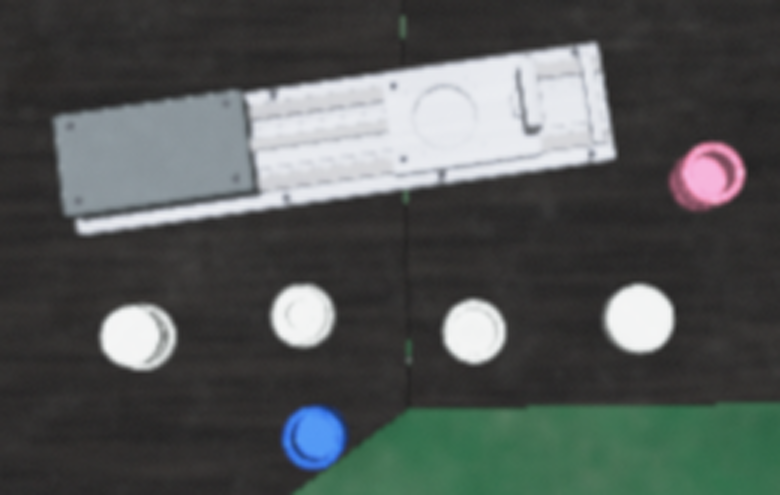

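```bash
python3 - <<'E'
from h import *
b=load('top0');a=load('scene0')
o=readout.get_obs();R=cv2.Rodrigues(o['orientation'])[0];print(R.round(3))
c,_=ray(load('wrist0'),280,210);print('cam in tool',R.T@(c-o['tcp_pos']))
# sample mask
hsv=cv2.cvtColor(b['pixels'],cv2.COLOR_RGB2HSV)
m=((hsv[...,1]<40)&(hsv[...,2]>150)).astype(np.uint8)
for c in cv2.findContours(m,0,1)[0]:
    if 200<cv2.contourArea(c)<900:
        (u,v),rad=cv2.minEnclosingCircle(c);print((u,v),rad,cv2.contourArea(c),plane(b,u,v,.045))
pt=lambda x,y:(150+x/3,135+y/3)
p=[plane(b,*pt(*q),.010)for q in((80,230),(615,158))];d=p[0]-p[1];print('bed edge',p,np.degrees(np.arctan2(d[1],d[0])),np.linalg.norm(d))
p=[plane(b,*pt(*q),.056)for q in((245,91),(53,118),(66,215),(258,190))];print('hous',np.mean(p,0));d=p[1]-p[0];print(np.degrees(np.arctan2(d[1],d[0])));d=p[2]-p[3];print(np.degrees(np.arctan2(d[1],d[0])))
print('nest',plane(b,*pt(444,117),.037))
p=[plane(b,*pt(*q),.081)for q in((516,70),(530,133),(540,130),(526,67))];print('tab',p)
for q in((1,1),(298,90),(535,140)):print(plane(b,*q,.1))
E
```

```text
[[ 0.28  -0.96  -0.   ]
 [-0.96  -0.28   0.001]
 [-0.001  0.    -1.   ]]
cam in tool [-0.00053693 -0.07939238 -0.17590071]
(195.5, 247.0) 12.175895690917969 386.0 [0.43011787 0.24785169 0.045     ]
(307.5540466308594, 245.01351928710938) 10.352495193481445 308.0 [0.43000307 0.00329082 0.045     ]
(362.7429504394531, 240.64083862304688) 11.258184432983398 363.5 [ 0.43724737 -0.11578161  0.045     ]
(250.3867950439453, 239.83963012695312) 10.406280517578125 305.5 [0.44350241 0.12735795 0.045     ]
(555.9285888671875, 236.0) 19.246749877929688 646.5 [ 0.43951885 -0.52380088  0.045     ]
bed edge [array([0.51260682, 0.30066413, 0.01      ]), array([ 0.55895237, -0.10900978,  0.01      ])] 96.45431083143353 0.41228706919672725
hous [0.56261401 0.23179762 0.056     ]
96.67955886238765
96.18965692728166
nest [0.58823457 0.02040162 0.037     ]
tab [array([ 0.61171226, -0.03042204,  0.081     ]), array([ 0.56640809, -0.03895033,  0.081     ]), array([ 0.56837395, -0.04600362,  0.081     ]), array([ 0.61368779, -0.03751671,  0.081     ])]
[0.98165785 0.67178493 0.1       ]
[0.75530239 0.01741377 0.1       ]
[ 0.63397553 -0.46285911  0.1       ]
```

```bash
python3 -m handwheel '-39 -33 0 0 0 -6.5 85; -74 -75 0 0 0 -13 85; -107 -121 0 0 0 -20 85; -146 -169 0 0 0 -27 85; -185 -211 0 0 0 -33 85; -230 -256 0 0 0 -40 85; -275 -295 0 0 0 -47 85; -329 -326 0 0 0 -53 85; -384 -353 0 0 0 -60 85; -438 -379 0 0 0 -67 85; -496 -396 0 0 0 -74 85; -544 -410 0 0 0 -80 85' 30
```

```text
clock: 1.65
tcp_pos: [0.43, -0.0086, 0.1975]
orientation: [3.136, 0.179, 0.0]
contact_force: [1.3, -0.8, 0.5]
grip_width: 0.0847
```

```bash
python3 -m handwheel '0 0 0 0 0 0 85;0 0 0 0 0 0 85'; python3 - <<'E'
from h import *
d=shot('wrist','w1');o=readout.get_obs();print(o['tcp_pos'],o['orientation'],o['contact_force'],ray(d,280,210))
print(proj(d,(.430,.003,.048)))
E
```

```text
clock: 1.9
tcp_pos: [0.4301, -0.0116, 0.1973]
orientation: [3.136, 0.17, -0.001]
contact_force: [0.5, -0.3, -0.1]
grip_width: 0.0853
[ 0.43011863 -0.01215083  0.19719115] [ 3.13672266e+00  1.68152656e-01 -9.16397103e-04] [-0.11367827  0.11292402  0.1911562 ] (array([0.42198592, 0.06751505, 0.37326638]), array([ 0.03649165, -0.31227768, -0.94931407]))
(np.float64(280.16135693373957), np.float64(166.68692624830825))
```

View pics/w1.png

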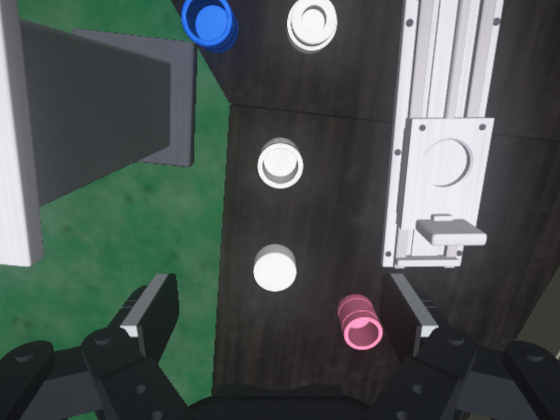

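The wrist picture shows the tube's rim at about (280,166), as predicted from the top view. The nest is at (445,162) and the tab at (450,231). Now I'll measure it in two views.

```bash
python3 - <<'E'
from h import *
d=load('w1');b=load('top0')
A=cv2.resize(d['pixels'][125:205,240:320,::-1],None,fx=7,fy=7,interpolation=2)
B=cv2.resize(d['pixels'][100:270,380:500,::-1],None,fx=3.5,fy=3.5,interpolation=2)
B=B[:560];C=cv2.resize(b['pixels'][150:205,275:345,::-1],None,fx=8,fy=8,interpolation=2)
cv2.imwrite('pics/c1.png',A);cv2.imwrite('pics/c2.png',B);cv2.imwrite('pics/c3.png',C)
E
```

```text
(no output)
```

View pics/c1.png

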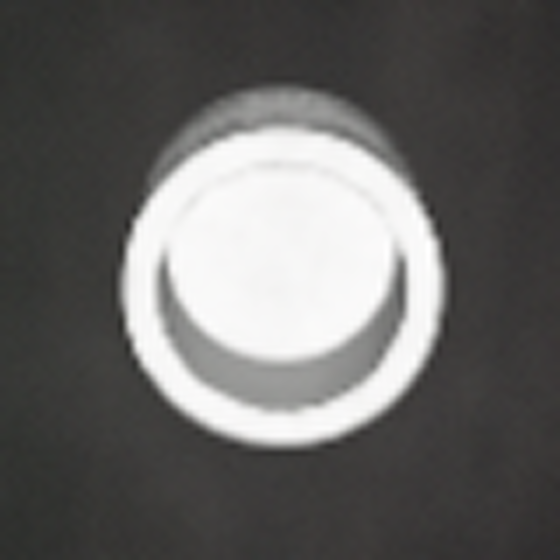

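View pics/c2.png

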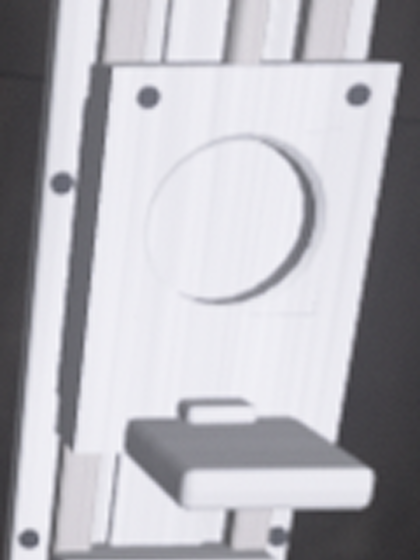

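View pics/c3.png

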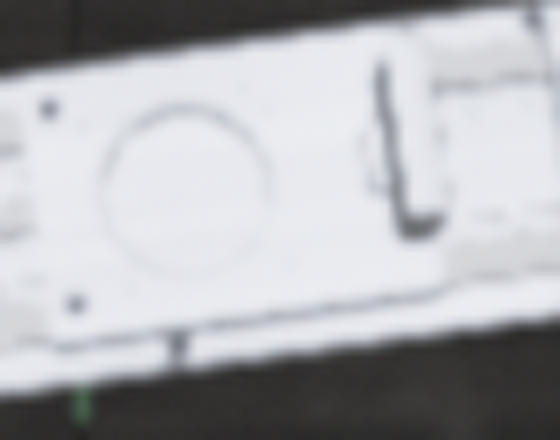

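```bash
python3 - <<'E'
from h import *
d=load('w1');b=load('top0');a=load('scene0')
w=(280.,165.4);t=(307.6,245.0)
print('tube tri',tri(ray(d,*w),ray(b,*t)),plane(d,*w,.048),plane(b,*t,.048))
n=(446.8,162.1);t=(297.7,173.2)
print('nest tri',tri(ray(d,*n),ray(b,*t)),plane(d,*n,.037),plane(b,*t,.037))
c=lambda x,y:(380+(x+.5)/3.5-.5,100+(y+.5)/3.5-.5)
e=lambda x,y:(275+(x+.5)/8-.5,150+(y+.5)/8-.5)
for p,q in (((148,97),(76,303)),((358,95),(49,109))):
    print('screw',tri(ray(d,*c(*p)),ray(b,*e(*q))),plane(d,*c(*p),.037),plane(b,*e(*q),.037))
for p in ((183,487),(374,487),(374,500),(183,506)): print('tab top w',plane(d,*c(*p),.081))
R=cv2.Rodrigues(readout.get_obs()['orientation'])[0];print(R.round(4))
s=[plane(d,*c(*p),.01) for p in ((62,184),(28,539))];print('bedscrew',s)
v=s[0]-s[1];print(np.degrees(np.arctan2(v[1],v[0])))
E
```

```text
tube tri [0.42996765 0.00309204 0.04231791] [0.42971742 0.00419551 0.048     ] [0.42997188 0.00329788 0.048     ]
nest tri [0.59106108 0.0215239  0.03325938] [0.58944106 0.02256839 0.037     ] [0.59006026 0.02102947 0.037     ]
screw [0.55913063 0.05203211 0.03424028] [0.55800313 0.05212281 0.037     ] [0.55867461 0.05200866 0.037     ]
screw [0.61384581 0.05860903 0.03656728] [0.61360923 0.05866965 0.037     ] [0.61373601 0.05854703 0.037     ]
tab top w [ 0.57190811 -0.0409952   0.081     ]
tab top w [ 0.62064068 -0.03570785  0.081     ]
tab top w [ 0.62168688 -0.03924     0.081     ]
tab top w [ 0.57318742 -0.04619396  0.081     ]
[[ 9.943e-01  1.069e-01 -6.000e-04]
 [ 1.069e-01 -9.943e-01 -4.000e-04]
 [-6.000e-04  3.000e-04 -1.000e+00]]
bedscrew [array([0.5495512, 0.0235338, 0.01     ]), array([ 0.56285297, -0.09061266,  0.01      ])]
96.64683927005305
```

```bash
python3 -m handwheel '1.5 -15.6 30 0 0 -.4 85;1.5 -15.6 60 0 0 -.4 85;1.5 -15.6 80 0 0 -.4 85;1.5 -15.6 80 0 0 -.4 85;1.5 -15.6 80 0 0 -.4 85'; python3 - <<'E'
from h import *
d=shot('wrist','w2');o=readout.get_obs();print(o['tcp_pos'],o['orientation'],o['contact_force'])
print(proj(d,(.4299,.0036,.048)))
E
```

```text
clock: 2.58
tcp_pos: [0.4307, 0.004, 0.118]
orientation: [3.136, 0.18, 0.001]
contact_force: [0.0, -0.8, 0.3]
grip_width: 0.0849
[0.43089126 0.00418013 0.11824604] [3.13619192e+00 1.80252424e-01 2.27017272e-03] [ 0.67384123  0.62207847 -0.20292465]
(np.float64(277.2948551158892), np.float64(207.92582707746595))
```

View pics/w2.png

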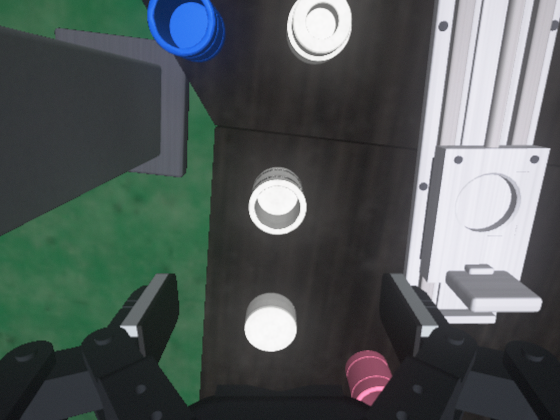

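The tube's rim is centred at about (277,206), against a prediction of (277.3,207.9). I'll triangulate again across the two wrist places.

```bash
python3 - <<'E'
from h import *
d=load('w2');b=load('top0');w1=load('w1')
g=cv2.cvtColor(d['pixels'],cv2.COLOR_RGB2GRAY)[160:245,240:315]
cv2.imwrite('pics/c4.png',cv2.resize(g,None,fx=7,fy=7,interpolation=2))
E
```

```text
(no output)
```

View pics/c4.png

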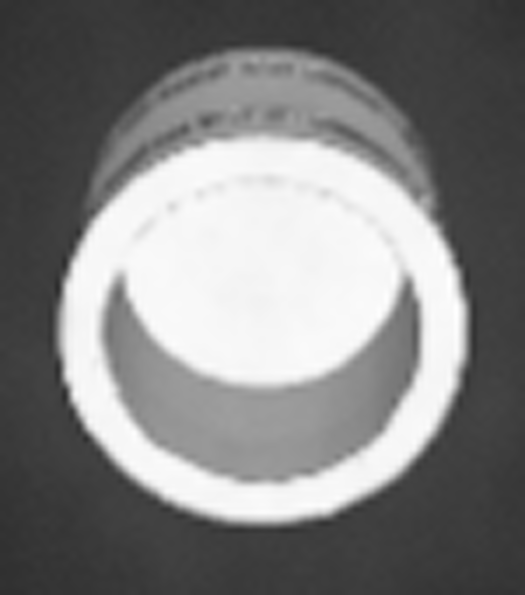

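```bash
python3 - <<'E'
from h import *
d=load('w2');b=load('top0');w1=load('w1')
q=(277.1,206.6);print(plane(d,*q,.048),tri(ray(d,*q),ray(w1,280,165.4)),tri(ray(d,*q),ray(b,307.6,245)))
a=load('scene0');print('scene',tri(ray(d,*q),ray(a,324.8,242.5)))
# height from apparent diameter: edges
l=ray(d,240+(58.5)/7-.5,206.6);r_=ray(d,240+468.5/7-.5,206.6)
for z in(.044,.048,.052):
    print(z,np.linalg.norm((plane(d,240+58.5/7-.5,206.6,z)-plane(d,240+468.5/7-.5,206.6,z))))
E
```

```text
[0.429643  0.0046006 0.048    ] [0.42977145 0.00355335 0.04470893] [0.42992629 0.0031264  0.04335772]
scene [0.43035198 0.00241345 0.03877161]
0.044 0.043700180430195766
0.048 0.043001059613254414
0.052 0.042301938796313165
```

```bash
python3 -m handwheel '-1 0 40 0 0 0 85;-1 0 75 0 0 0 85;-1 0 98 0 0 0 85;-1 0 102 0 0 0 85;-1 0 102 0 0 0 85;-1 0 102 0 0 0 60;-1 0 102 0 0 0 40;-1 0 102 0 0 0 35;-1 0 102 0 0 0 35;-1 0 102 0 0 0 35;-1 0 102 0 0 0 35' 40; python3 - <<'E'
from h import *
d=shot('wrist','w3');o=readout.get_obs();print(o['tcp_pos'],o['orientation'],o['contact_force'])
E
```

```text
clock: 4.0
tcp_pos: [0.4291, 0.0046, 0.0154]
orientation: [3.136, 0.183, -0.0]
contact_force: [-0.7, 0.5, -0.0]
grip_width: 0.0351
[0.42905407 0.00459176 0.01537153] [-3.13628066e+00 -1.82489636e-01  1.66519691e-04] [-0.39296391  0.13460696 -0.12136515]
```

View pics/w3.png

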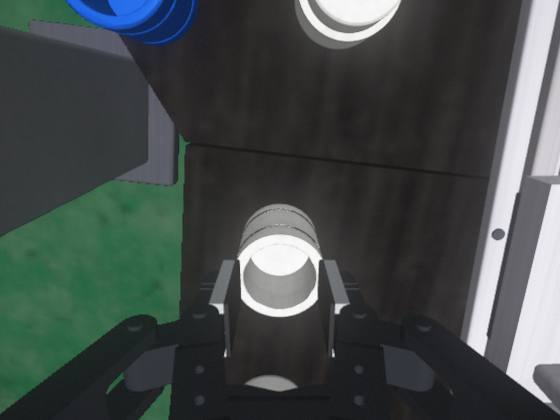

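The opening reads 35.1 mm on a 43 mm tube, which is odd, so I'll check the geometry before doing anything else.

```bash
python3 - <<'E'
from h import *
d=load('w3');print(d['fx'],d['fy'],ray(d,280,210))
o=readout.get_obs();R=cv2.Rodrigues(o['orientation'])[0]
P=lambda x,y,z:np.round(proj(d,o['tcp_pos']+R@np.array([x,y,z])),1)
print('tcp',P(0,0,0),'grasp',P(0,0,-.0187))
for z in(0,-.0187,-.037,-.05):
  for y in(-.011,.011): print(z,y,P(-.0175,y,z),P(.0175,y,z),P(-.0215,y,z))
print('rim pred',[np.round(proj(d,(.4298+dx,.0042+dy,.048)),1) for dx,dy in((0,0),(-.0215,0),(.0215,0),(0,.0215),(0,-.0215))])
cv2.imwrite('pics/c5.png',cv2.resize(d['pixels'][190:390,180:380,::-1],None,fx=3,fy=3,interpolation=2))
d=shot('top','t3');cv2.imwrite('pics/c6.png',cv2.resize(d['pixels'][135:300,150:410,::-1],None,fx=3,fy=3,interpolation=2))
E
```

```text
351.86968875318354 351.86968875318354 (array([0.42026262, 0.0835576 , 0.19140903]), array([ 0.03917962, -0.31153769, -0.94945007]))
tcp [278.3 247. ] grasp [278.2 262.6]
0 -0.011 [245.6 228.2] [310.9 228.1] [238.1 228.2]
0 0.011 [246.8 265.1] [309.8 265.1] [239.6 265.2]
-0.0187 -0.011 [242.1 242.1] [314.2 242.1] [233.9 242.1]
-0.0187 0.011 [243.5 282.3] [312.9 282.3] [235.6 282.3]
-0.037 -0.011 [237.9 259. ] [318.2 258.9] [228.8 259. ]
-0.037 0.011 [239.7 302.8] [316.6 302.8] [230.9 302.8]
-0.05 -0.011 [234.3 273.5] [321.7 273.4] [224.4 273.5]
-0.05 0.011 [236.4 320.3] [319.7 320.2] [226.9 320.3]
rim pred [array([279.6, 277.4]), array([232.8, 272.6]), array([326.1, 282.2]), array([285.3, 234.1]), array([274.4, 317.3])]
```

View pics/c5.png

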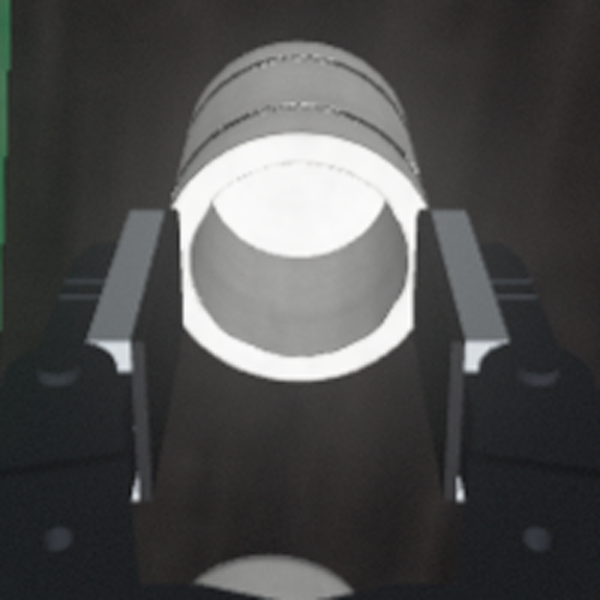

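View pics/c6.png

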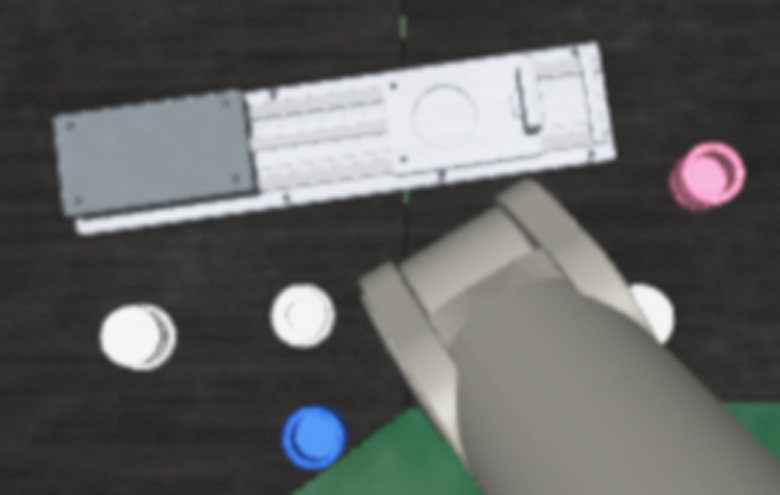

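```bash
python3 -m handwheel '0 0 0 0 0 0 28;0 0 0 0 0 0 28;0 0 0 0 0 0 28'; python3 - <<'E'
from h import *
d=shot('wrist','w4');o=readout.get_obs();print(o['tcp_pos'],o['grip_width'],o['contact_force'])
cv2.imwrite('pics/c7.png',cv2.resize(d['pixels'][190:390,180:380,::-1],None,fx=3,fy=3,interpolation=2))
E
```

```text
clock: 4.47
tcp_pos: [0.4291, 0.0046, 0.0154]
orientation: [3.136, 0.182, -0.0]
contact_force: [0.3, 0.5, 0.3]
grip_width: 0.028
[0.4290904  0.00458182 0.01537946] 0.02761471442307213 [ 0.68193457 -0.35902635 -0.7301333 ]
```

View pics/c7.png

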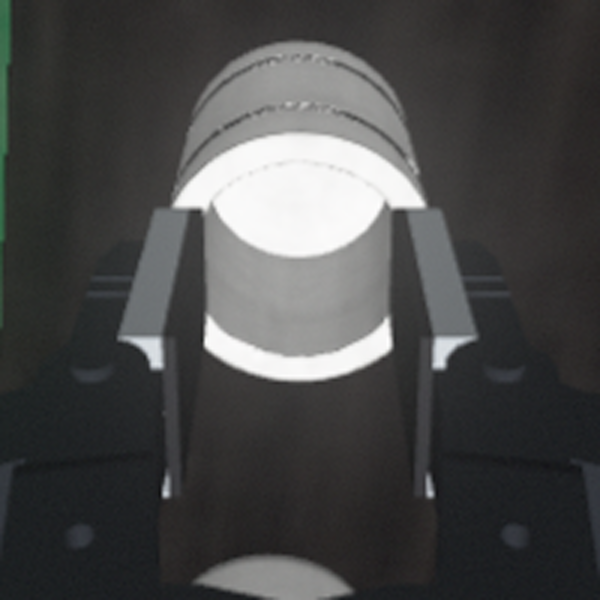

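The fingers closed to 28 mm above the tube without touching it. In the wrist view the fingertips seem to sit about 33 mm behind the reported TCP, so I'll confirm that from the scene camera.

```bash
python3 - <<'E'
from h import *
d=shot('scene','s4');o=readout.get_obs();
R=cv2.Rodrigues(o['orientation'])[0]
im=d['pixels'][150:300,250:400,::-1].copy()
im=cv2.resize(im,None,fx=4,fy=4,interpolation=2)
for z in(0,-.0187,-.034):
    u,v=proj(d,o['tcp_pos']+R@np.array([0,0,z]));print(z,u,v);cv2.circle(im,(int((u-250)*4),int((v-150)*4)),3,(0,0,255) if z==0 else (0,255,0),-1)
cv2.imwrite('pics/c8.png',im);print(r.__dict__ if hasattr(r,'__dict__') else r)
E
```

```text
0 324.3773045410563 251.74768963146667
-0.0187 324.75582680783305 244.9447331871966
-0.034 325.07354578498837 239.23455824422427
{}
```

View pics/c8.png

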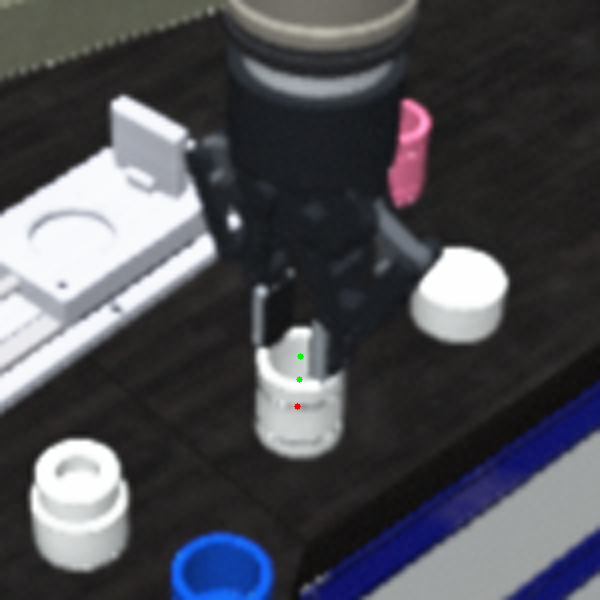

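The scene view agrees: the fingertips are at the rim, about z = 0.049, and the reported TCP (red dot) is well below them. From here I'll treat the tips as about 34 mm behind the reported TCP. I'll open, go down 32 mm in small steps while watching the force, then grip.

```bash
python3 -m handwheel '0 0 -3 0 0 0 85;0 0 -3 0 0 0 85;0 0 -3 0 0 0 85;0 0 -3 0 0 0 85;0 0 4 0 0 0 85;0 0 10 0 0 0 85;0 0 14 0 0 0 85;0 0 18 0 0 0 85;0 0 18 0 0 0 85'; python3 -m handwheel '0 0 5 0 0 0 85;0 0 10 0 0 0 85;0 0 14 0 0 0 85;0 0 14 0 0 0 85' ; python3 - <<'E'
from h import *
d=shot('wrist','w5');o=readout.get_obs();print(o['tcp_pos'],o['contact_force'])
E
```

```text
clock: 5.7
tcp_pos: [0.4289, 0.0046, -0.0029]
orientation: [-3.136, -0.183, 0.001]
contact_force: [0.2, -0.4, 0.1]
grip_width: 0.0851
clock: 6.2
tcp_pos: [0.4288, 0.0046, -0.0169]
orientation: [-3.136, -0.183, 0.001]
contact_force: [0.3, -0.7, -0.2]
grip_width: 0.085
[ 0.42894851  0.00460494 -0.01677118] [ 0.38728035 -0.05731682  0.02152634]
```

View pics/w5.png

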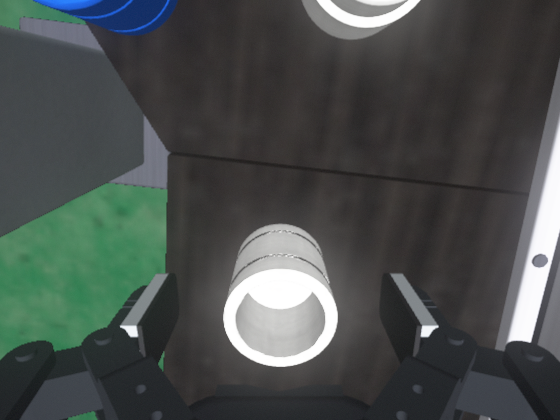

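The tube stands between the open pads, with its rim centred at (280,316) and clearance on both sides. Closing.

```bash
python3 -m handwheel '0 0 0 0 0 0 55;0 0 0 0 0 0 38;0 0 0 0 0 0 30;0 0 0 0 0 0 30;0 0 0 0 0 0 30;0 0 0 0 0 0 30' 40; python3 - <<'E'
from h import *
d=shot('wrist','w6');o=readout.get_obs();print(o['tcp_pos'],o['contact_force'],o['grip_width'])
E
```

```text
clock: 7.0
tcp_pos: [0.4293, 0.0046, -0.0163]
orientation: [3.136, 0.182, 0.001]
contact_force: [-0.4, -1.1, 6.2]
grip_width: 0.0418
[ 0.42931419  0.00458027 -0.01627885] [-1.98375561  0.27920203  5.12934171] 0.04141659812286816
```

View pics/w6.png

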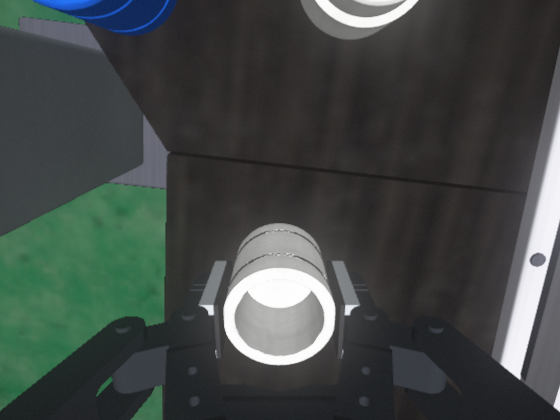

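```bash
python3 -m handwheel '0 0 -20 0 0 0 30;0 0 -50 0 0 0 30;0 0 -80 0 0 0 30;0 0 -80 0 0 0 30;0 0 -80 0 0 0 30'; python3 - <<'E'
from h import *
d=shot('wrist','w7');o=readout.get_obs();print(o['tcp_pos'],o['orientation'],o['contact_force'],o['grip_width'])
d6=load('w6');cv2.imwrite('pics/c9.png',cv2.resize(d['pixels'][200:400,180:380,::-1],None,fx=3,fy=3,interpolation=2))
print(plane(d6,280,316.5,.048))
E
```

```text
clock: 7.68
tcp_pos: [0.4284, 0.0042, 0.0627]
orientation: [3.136, 0.182, -0.002]
contact_force: [0.1, 0.6, -2.6]
grip_width: 0.0414
[0.42816707 0.00434527 0.06243184] [ 3.13627979e+00  1.82336759e-01 -2.75794832e-03] [ 0.75348707  0.47693849 -2.04946221] 0.04116801833406377
[0.42990339 0.00555046 0.048     ]
```

View pics/c9.png

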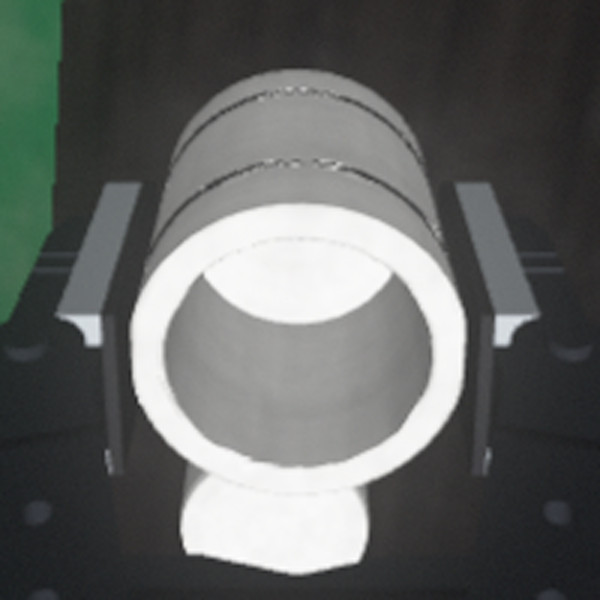

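View pics/w7.png

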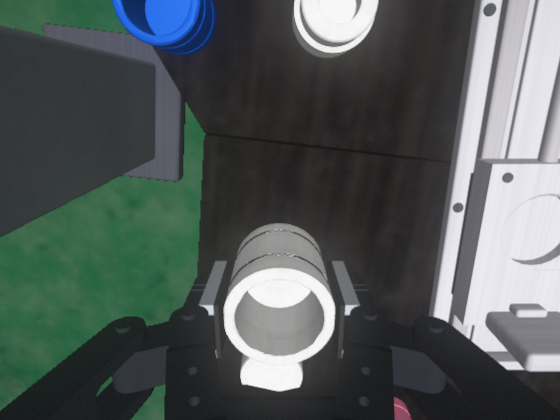

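The lift worked and the tube is held at 41 mm. Moving above the nest.

```bash
python3 -m handwheel '40 1 -10 0 0 0 30;80 1 -10 0 0 0 30;120 1.8 -10 0 0 0 30;150 1.8 -10 0 0 0 30;162 1.8 -10 0 0 0 30;162 1.8 -10 0 0 0 30;162 1.8 -10 0 0 0 30'; python3 - <<'E'
from h import *
d=shot('wrist','w8');o=readout.get_obs();print(o['tcp_pos'],o['orientation'],o['contact_force'],o['grip_width'])
shot('scene','s8')
for z in (.028,.037): print(np.round(proj(d,(.5898,.0215,z)),1))
E
```

```text
clock: 8.6
tcp_pos: [0.5886, 0.0213, 0.0728]
orientation: [3.136, 0.183, -0.003]
contact_force: [-0.5, -0.3, -1.6]
grip_width: 0.0415
[0.58876454 0.02125715 0.07304784] [ 3.13571623e+00  1.82721059e-01 -2.35660685e-03] [-1.11636817 -0.30399495 -0.71926957] 0.04166516193214358
[280.4 219.1]
[280.5 223.9]
```

View pics/w8.png

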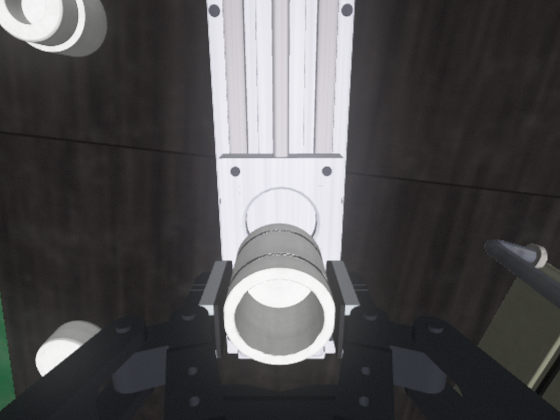

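View pics/s8.png

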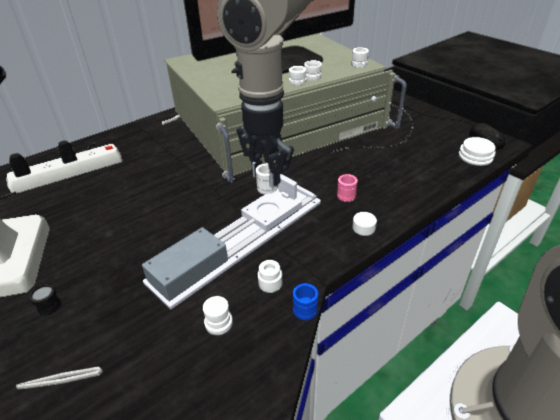

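```bash
python3 - <<'E'
from h import *
d=load('w8')
cv2.imwrite('pics/c10.png',cv2.resize(d['pixels'][145:245,215:350,::-1],None,fx=5,fy=5,interpolation=2))
E
```

```text
(no output)
```

View pics/c10.png

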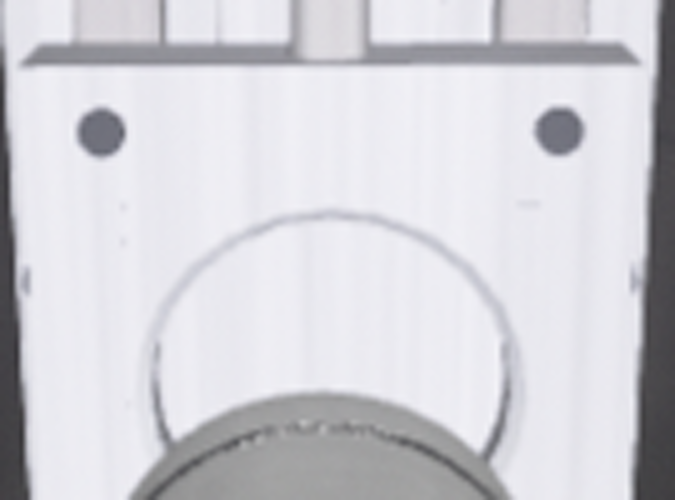

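```bash
python3 - <<'E'
from h import *
d=load('w8');b=load('top0')
c=lambda x,y:(215+(x+.5)/5-.5,145+(y+.5)/5-.5)
q=lambda x,y,z=.037:plane(d,*c(x,y),z)
L,Rr,T=q(142,390),q(522,390),q(332,208)
print(L,Rr,'dia',np.linalg.norm(L-Rr),'mid',(L+Rr)/2)
s1,s2=q(101,132),q(559,131);print('screws',s1,s2,np.linalg.norm(s1-s2))
v=(s2-s1)/np.linalg.norm(s2-s1);y=np.array([-v[1],v[0],0]);print('yaw',np.degrees(np.arctan2(v[1],v[0])))
R=np.linalg.norm(L-Rr)/2
print('nest from top',T-y*R,'R',R)
f1,f2=q(22,66),q(640,66);print('front edge mid',(f1+f2)/2, np.linalg.norm(f1-f2),'nest if centred 55 behind?',(f1+f2)/2-y*.055)
print('tri screws',tri(ray(d,*c(101,132)),ray(load('w1'),380+148.5/3.5-.5,100+97.5/3.5-.5)),tri(ray(d,*c(559,131)),ray(load('w1'),380+358.5/3.5-.5,100+95.5/3.5-.5)))
# tube rim in this view
o=np.array([.588764,.021257]);
print('rim', plane(d,280,315.5,.0730+.0163+.048))
E
```

```text
[0.56581828 0.01957931 0.037     ] [0.61423448 0.0252584  0.037     ] dia 0.048748131921303846 mid [0.59002638 0.02241886 0.037     ]
screws [0.55799077 0.05255376 0.037     ] [0.61364304 0.05918593 0.037     ] 0.05604606202721036
yaw 6.795969854551889
nest from top [0.59008922 0.02211482 0.037     ] R 0.024374065960651923
front edge mid [0.5849891  0.06388256 0.037     ] 0.07475207299040469 nest if centred 55 behind? [0.59149748 0.009269   0.037     ]
tri screws [0.55802662 0.05230008 0.03674231] [0.61382678 0.05885918 0.03641929]
rim [0.58924428 0.02296027 0.1373    ]
```

```bash
python3 -m handwheel '0.9 0 15 0 0 0 30;0.9 0 30 0 0 0 30;0.9 0 42 0 0 0 30;0.9 0 47 0 0 0 30;0.9 0 47 0 0 0 30;0.9 0 47 0 0 0 30'; python3 - <<'E'
from h import *
d=shot('wrist','w9');o=readout.get_obs();print(o['tcp_pos'],o['orientation'],o['contact_force'],o['grip_width'])
cv2.imwrite('pics/c11.png',cv2.resize(d['pixels'][190:390,180:380,::-1],None,fx=3,fy=3,interpolation=2))
s=shot('scene','s9');cv2.imwrite('pics/c12.png',cv2.resize(s['pixels'][150:240,220:330,::-1],None,fx=6,fy=6,interpolation=2))
E
```

```text
clock: 9.45
tcp_pos: [0.5915, 0.0218, 0.0268]
orientation: [-3.136, -0.183, -0.001]
contact_force: [-0.3, -0.1, -1.5]
grip_width: 0.0416
[0.5915896  0.02176969 0.02690359] [-3.13628048e+00 -1.82475894e-01 -1.54967861e-03] [-0.08397881 -0.14229556 -1.53077056] 0.0414602077888389
```

View pics/c11.png

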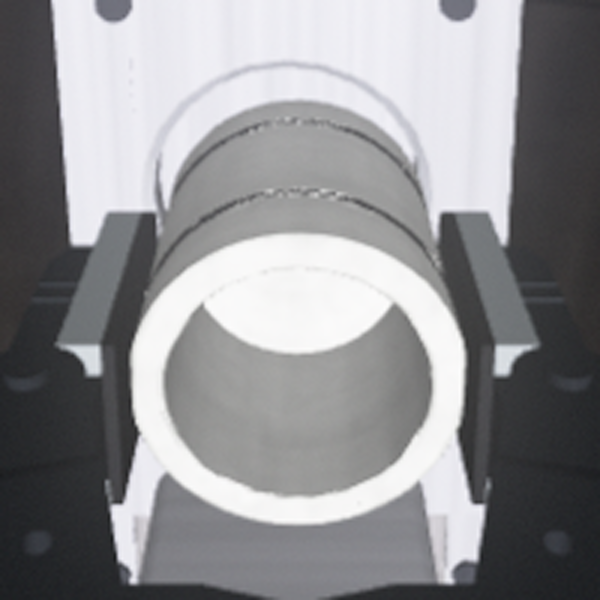

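View pics/c12.png

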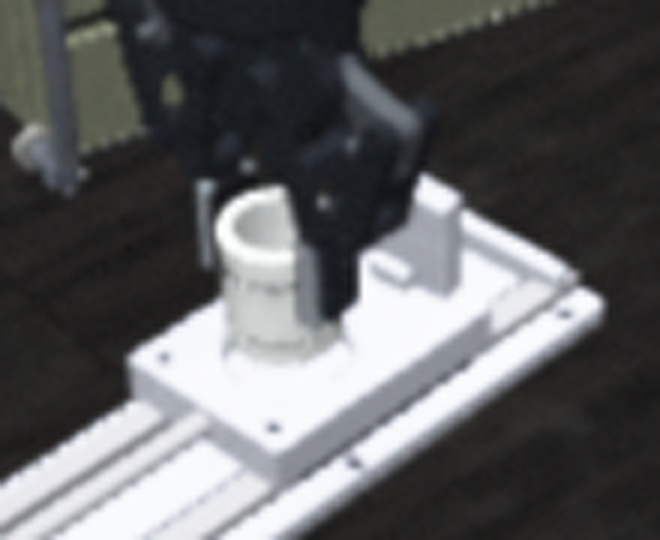

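```bash
python3 - <<'E'
from h import *
d=load('w9')
c=lambda x,y:(180+(x+.5)/3-.5,190+(y+.5)/3-.5)
q=lambda x,y,z=.037:plane(d,*c(x,y),z)
n=np.array([.5900,.0222])
# nest apex and sides
T=q(290,62);print('nest apex',T,'-> centre',T[:2]-.02437*np.array([-.1165,.9932]))
zb=.0269+.0163
T=q(293,99,zb);print('tube bottom apex',T,'centre',T[:2]-.0215*np.array([-.1165,.9932]))
L,R=q(132,370,zb+.048),q(466,378,zb+.048);print('rim',(L+R)/2,np.linalg.norm(L-R))
A,B=q(299,233,zb+.048),q(299,525,zb+.048);print('rim v',(A+B)/2,np.linalg.norm(A-B))
a,b=q(114,8),q(458,6);print('screws',a,b)
E
```

```text
nest apex [0.58776273 0.04599463 0.037     ] -> centre [0.59060183 0.02179034]
tube bottom apex [0.58875958 0.0418569  0.0432    ] centre [0.59126433 0.0205031 ]
rim [0.59178048 0.02377969 0.0912    ] 0.041177438100464536
rim v [0.59195534 0.02201964 0.0912    ] 0.042185585756884
screws [0.55825657 0.05189607 0.037     ] [0.61382936 0.05868125 0.037     ]
```

```bash
python3 -m handwheel '-1.3 -1 0 0 0 0 30;-1.3 -1 0 0 0 0 30;-1.3 -1 2 0 0 0 30;-1.3 -1 4 0 0 0 30;-1.3 -1 4 0 0 0 30'; python3 - <<'E'
from h import *
d=shot('wrist','w10');o=readout.get_obs();print(o['tcp_pos'],o['orientation'],o['contact_force'],o['grip_width'])
cv2.imwrite('pics/c13.png',cv2.resize(d['pixels'][190:310,220:340,::-1],None,fx=5,fy=5,interpolation=2))
E
```

```text
clock: 10.18
tcp_pos: [0.5895, 0.0225, 0.0221]
orientation: [3.136, 0.182, -0.001]
contact_force: [-0.3, -1.3, -1.7]
grip_width: 0.0415
[0.58959585 0.02247494 0.02223098] [ 3.13628119e+00  1.82413633e-01 -4.64132719e-04] [ 0.32453815 -0.50910244 -0.64106361] 0.041919891217810645
```

View pics/c13.png

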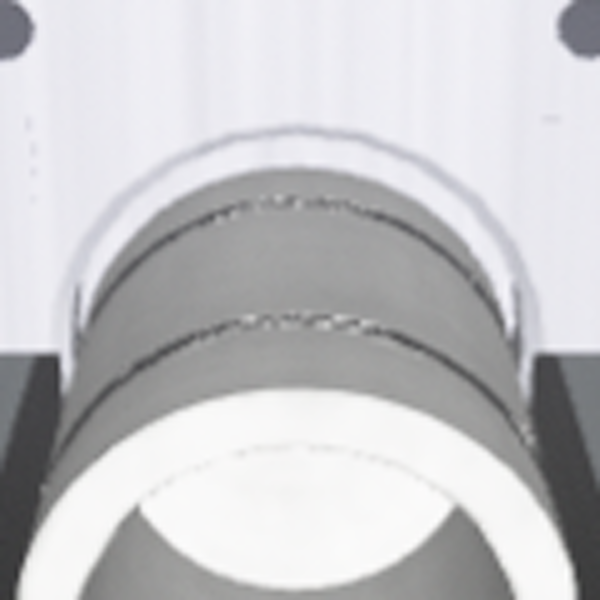

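The tube is centred on the nest across the rail, with about 20 px gaps on both sides. Along the rail it's perhaps 0.5 mm short, so I'll correct that and lower gently.

```bash
python3 -m handwheel '0 -0.5 1.5 0 0 0 30;0 -0.5 3 0 0 0 30;0 -0.5 4.5 0 0 0 30;0 -0.5 5.5 0 0 0 30;0 -0.5 5.5 0 0 0 30' ; python3 -m handwheel '0 0 1 0 0 0 30;0 0 2 0 0 0 30;0 0 3 0 0 0 30;0 0 3 0 0 0 30'
```

```text
clock: 10.85
tcp_pos: [0.5896, 0.023, 0.0168]
orientation: [3.136, 0.182, -0.0]
contact_force: [-0.0, 0.3, -1.5]
grip_width: 0.0415
clock: 11.35
tcp_pos: [0.5895, 0.023, 0.0138]
orientation: [3.136, 0.182, -0.0]
contact_force: [0.6, 0.3, -2.4]
grip_width: 0.0417
```

```bash
python3 -m handwheel '0 0 0.7 0 0 0 30;0 0 1.4 0 0 0 30;0 0 1.4 0 0 0 30'; python3 -m handwheel '0 0 0.5 0 0 0 30;0 0 1 0 0 0 30;0 0 1 0 0 0 30';  python3 - <<'E'
from h import *
d=shot('wrist','w11');o=readout.get_obs();print(o['tcp_pos'],o['contact_force'],o['grip_width'])
cv2.imwrite('pics/c14.png',cv2.resize(d['pixels'][190:390,180:380,::-1],None,fx=3,fy=3,interpolation=2))
E
```

```text
clock: 11.72
tcp_pos: [0.5896, 0.023, 0.0124]
orientation: [3.136, 0.183, -0.0]
contact_force: [-0.5, -0.5, -2.5]
grip_width: 0.0411
clock: 12.1
tcp_pos: [0.5897, 0.023, 0.0118]
orientation: [3.136, 0.182, 0.0]
contact_force: [-1.1, -0.4, 3.3]
grip_width: 0.0412
[0.58971533 0.02306604 0.01180577] [-1.63219041  0.21027665  3.47797445] 0.04162622812114757
```

View pics/c14.png

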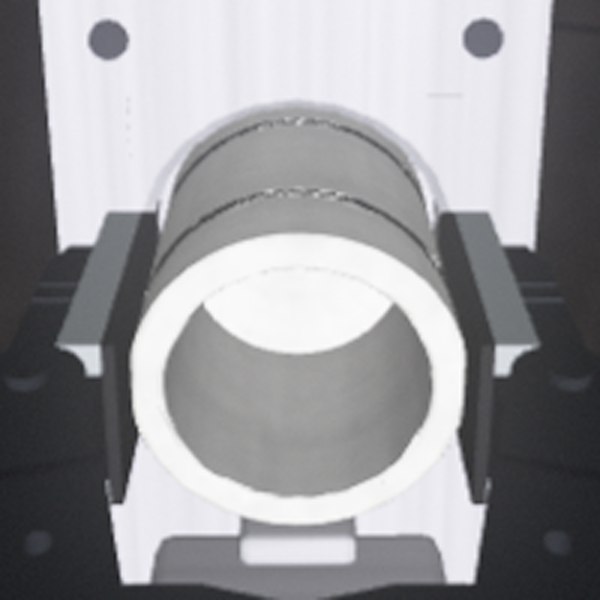

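The sample touches down at the expected height with 3 N. Releasing.

```bash
python3 -m handwheel '0 0 0 0 0 0 50;0 0 0 0 0 0 65;0 0 0 0 0 0 75;0 0 0 0 0 0 75;0 0 0 0 0 0 75;0 0 -15 0 0 0 75;0 0 -40 0 0 0 75;0 0 -70 0 0 0 75;0 0 -90 0 0 0 75;0 0 -90 0 0 0 75'; python3 - <<'E'
from h import *
d=shot('wrist','w12');o=readout.get_obs();print(o['tcp_pos'],o['contact_force'],o['grip_width'])
s=shot('scene','s12');cv2.imwrite('pics/c15.png',cv2.resize(s['pixels'][140:240,210:330,::-1],None,fx=5,fy=5,interpolation=2))
E
```

```text
clock: 13.4
tcp_pos: [0.591, 0.0232, 0.1034]
orientation: [3.136, 0.182, 0.006]
contact_force: [0.1, -0.2, -0.3]
grip_width: 0.0754
[0.5899371  0.02291321 0.1020188 ] [-0.79888618 -0.78549797 -0.27993838] 0.07496298510335858
```

View pics/w12.png

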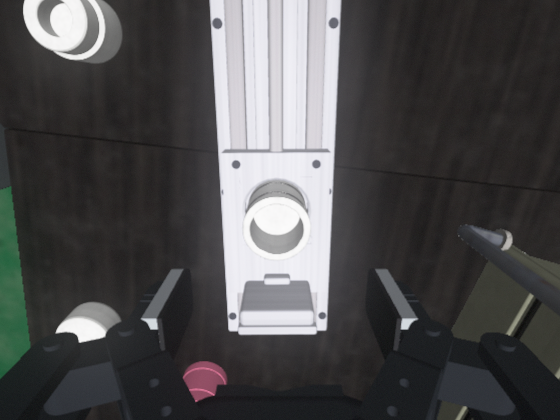

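View pics/c15.png

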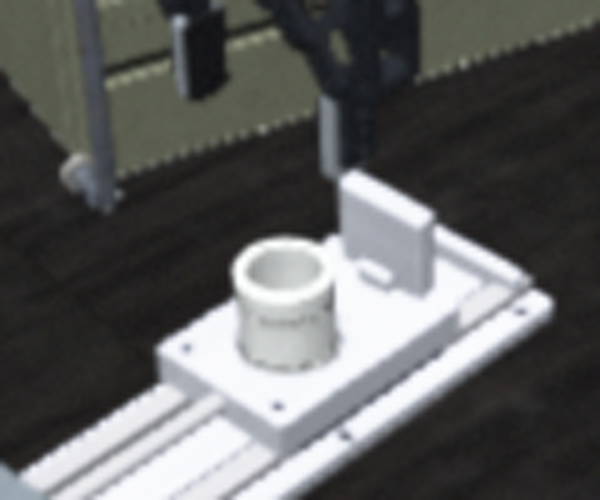

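The sample stands upright in the nest with the gripper clear of it. Next I'll shut the fingers, go behind the tab (ty +89.5) and come down.

```bash
python3 -m handwheel '0 30 0 0 0 0 40;0 60 0 0 0 0 0;0 82 0 0 0 0 0;0 89.5 0 0 0 0 0;0 89.5 0 0 0 0 0;0 89.5 30 0 0 0 0;0 89.5 45 0 0 0 0;0 89.5 45 0 0 0 0' 40; python3 - <<'E'
from h import *
d=shot('wrist','w13');o=readout.get_obs();print(o['tcp_pos'],o['contact_force'],o['grip_width'])
s=shot('scene','s13');cv2.imwrite('pics/c16.png',cv2.resize(s['pixels'][120:240,210:350,::-1],None,fx=5,fy=5,interpolation=2))
E
```

```text
clock: 14.5
tcp_pos: [0.5989, -0.0648, 0.0553]
orientation: [-3.135, -0.185, 0.004]
contact_force: [0.3, -0.8, 0.1]
grip_width: -0.0004
[ 0.59979779 -0.06502041  0.0563155 ] [0.58917281 0.21271577 0.26904078] 6.681246955616471e-05
```

View pics/w13.png

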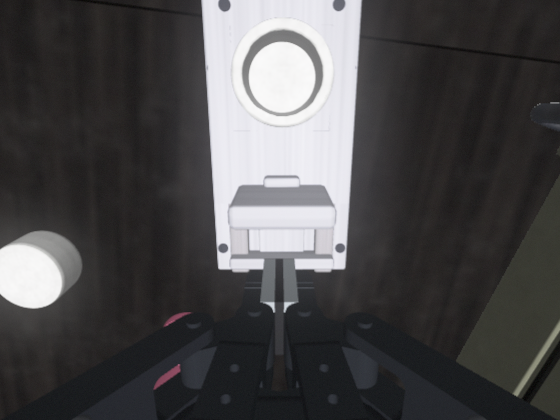

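View pics/c16.png

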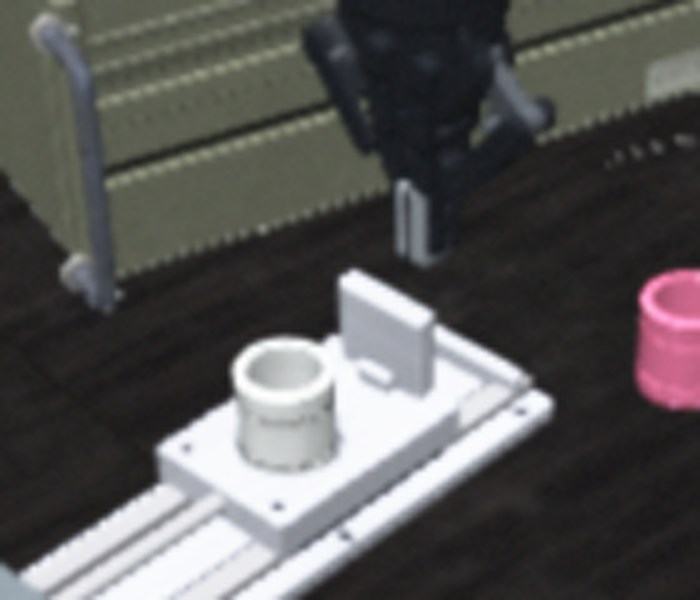

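Fingers are behind the tab: tab rear edge at row 227, fingertips at row 259. Going down 38 mm.

```bash
python3 -m handwheel '0 0 15 0 0 0 0;0 0 30 0 0 0 0;0 0 38 0 0 0 0;0 0 38 0 0 0 0;0 0 38 0 0 0 0'; python3 - <<'E'
from h import *
d=shot('wrist','w14');o=readout.get_obs();print(o['tcp_pos'],o['orientation'],o['contact_force'],o['grip_width'])
s=shot('scene','s14');cv2.imwrite('pics/c17.png',cv2.resize(s['pixels'][120:240,210:350,::-1],None,fx=5,fy=5,interpolation=2))
E
```

```text
clock: 15.22
tcp_pos: [0.6003, -0.0658, 0.0187]
orientation: [-3.136, -0.183, -0.001]
contact_force: [-0.5, -0.1, 0.4]
grip_width: -0.0004
[ 0.60041613 -0.06585533  0.01888853] [3.13620464e+00 1.82500661e-01 1.13120454e-03] [-0.1366184   0.30199105 -0.30395507] -0.00015400709340446142
```

View pics/w14.png

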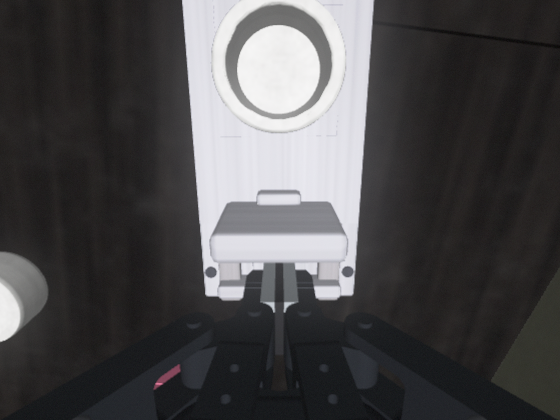

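View pics/c17.png

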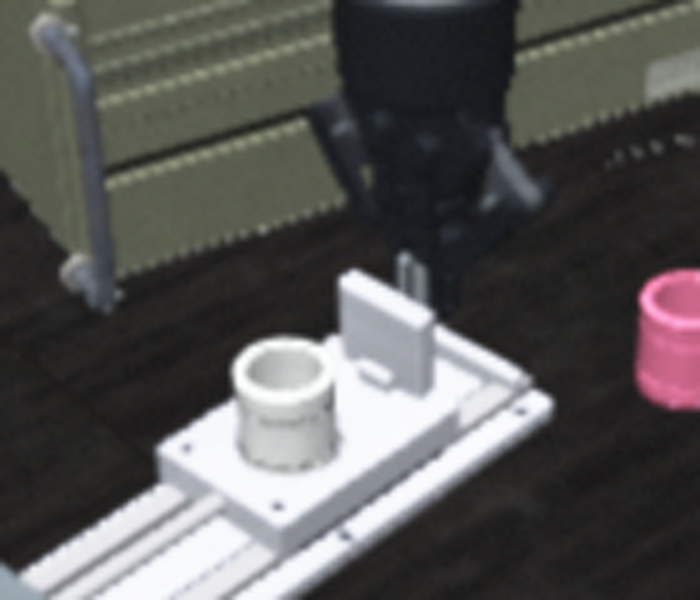

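Fingertips are at z ≈ 0.05 behind the tab. I'll push slowly along −ty, reading the force as I go.

```bash
python3 -m handwheel '0 -1.5 0 0 0 0 0;0 -3 0 0 0 0 0;0 -4.5 0 0 0 0 0;0 -6 0 0 0 0 0;0 -7 0 0 0 0 0;0 -8 0 0 0 0 0;0 -9 0 0 0 0 0'; python3 -m handwheel '0 -1 0 0 0 0 0;0 -2 0 0 0 0 0'
```

```text
clock: 16.2
tcp_pos: [0.599, -0.0569, 0.0185]
orientation: [3.136, 0.182, -0.0]
contact_force: [-0.2, 0.3, 0.2]
grip_width: 0.0001
clock: 16.45
tcp_pos: [0.5988, -0.0559, 0.0185]
orientation: [3.135, 0.181, 0.0]
contact_force: [0.2, -3.4, 0.3]
grip_width: 0.0002
```

```bash
python3 -m handwheel '0 -1 0 0 0 0 0;0 -2 0 0 0 0 0'
```

```text
clock: 16.7
tcp_pos: [0.5987, -0.0553, 0.0186]
orientation: [3.134, 0.18, 0.0]
contact_force: [0.5, -6.5, 0.5]
grip_width: -0.0
```

```bash
python3 -m handwheel '0 -0.7 0 0 0 0 0;0 -1.4 0 0 0 0 0'
```

```text
clock: 16.95
tcp_pos: [0.5987, -0.0548, 0.0186]
orientation: [3.133, 0.179, 0.0]
contact_force: [0.9, -10.0, -0.0]
grip_width: -0.0001
```

```bash
python3 -m handwheel '0 -0.7 0 0 0 0 0;0 -1.4 0 0 0 0 0'
```

```text
clock: 17.2
tcp_pos: [0.5986, -0.0545, 0.0186]
orientation: [3.132, 0.177, 0.0]
contact_force: [1.6, -10.2, 0.8]
grip_width: -0.0002
```

```bash
python3 -m handwheel '0 -0.7 0 0 0 0 0;0 -1.4 0 0 0 0 0'
```

```text
clock: 17.45
tcp_pos: [0.5986, -0.0542, 0.0186]
orientation: [3.131, 0.176, 0.0]
contact_force: [1.8, -12.9, -0.2]
grip_width: 0.0002
```

```bash
python3 -m handwheel '0 -0.5 0 0 0 0 0;0 -1 0 0 0 0 0'
```

```text
clock: 17.7
tcp_pos: [0.5985, -0.0536, 0.0186]
orientation: [3.131, 0.176, 0.0]
contact_force: [2.9, -14.0, -0.1]
grip_width: -0.0002
```

```bash
python3 -m handwheel '0 -0.5 0 0 0 0 0;0 -1 0 0 0 0 0'
```

```text
clock: 17.95
tcp_pos: [0.5982, -0.051, 0.0186]
orientation: [3.132, 0.177, 0.0]
contact_force: [1.7, -7.2, 0.6]
grip_width: -0.0001
```

It broke free at about 14 N. Running on steadily.

```bash
python3 -m handwheel '0 -1 0 0 0 0 0;0 -2 0 0 0 0 0;0 -3.5 0 0 0 0 0;0 -5 0 0 0 0 0;0 -6.5 0 0 0 0 0;0 -8 0 0 0 0 0'
```

```text
clock: 18.7
tcp_pos: [0.5968, -0.0385, 0.0185]
orientation: [-3.136, -0.183, 0.0]
contact_force: [-0.2, -2.0, 0.5]
grip_width: 0.0003
```

```bash
python3 -m handwheel '0 -2 0 0 0 0 0;0 -4 0 0 0 0 0;0 -6 0 0 0 0 0;0 -8 0 0 0 0 0;0 -10 0 0 0 0 0;0 -12 0 0 0 0 0;0 -14 0 0 0 0 0;0 -16 0 0 0 0 0;0 -18 0 0 0 0 0;0 -20 0 0 0 0 0;0 -22 0 0 0 0 0;0 -24 0 0 0 0 0'
```

```text
clock: 20.2
tcp_pos: [0.594, -0.0149, 0.0185]
orientation: [-3.136, -0.182, 0.0]
contact_force: [-1.6, -2.3, 1.2]
grip_width: -0.0
```

```bash
python3 -m handwheel '0 -2 0 0 0 0 0;0 -4 0 0 0 0 0;0 -6 0 0 0 0 0;0 -8 0 0 0 0 0;0 -10 0 0 0 0 0;0 -12 0 0 0 0 0'
```

```text
clock: 20.95
tcp_pos: [0.5926, -0.003, 0.0185]
orientation: [3.136, 0.182, -0.0]
contact_force: [-1.8, -2.2, 0.5]
grip_width: 0.0003
```

```bash
python3 -m handwheel '0 -1.5 0 0 0 0 0;0 -3 0 0 0 0 0;0 -4.5 0 0 0 0 0;0 -6 0 0 0 0 0'
```

```text
clock: 21.45
tcp_pos: [0.5919, 0.0029, 0.0185]
orientation: [-3.136, -0.182, 0.0]
contact_force: [-2.0, -2.5, -0.3]
grip_width: 0.0002
```

```bash
python3 -m handwheel '0 -1.5 0 0 0 0 0;0 -3 0 0 0 0 0;0 -4.5 0 0 0 0 0;0 -6 0 0 0 0 0'
```

```text
clock: 21.95
tcp_pos: [0.5913, 0.0089, 0.0185]
orientation: [3.136, 0.183, -0.0]
contact_force: [-1.2, -1.7, -0.6]
grip_width: -0.0005
```

```bash
python3 -m handwheel '0 -1.5 0 0 0 0 0;0 -3 0 0 0 0 0;0 -4.5 0 0 0 0 0;0 -6 0 0 0 0 0'
```

```text
clock: 22.45
tcp_pos: [0.5905, 0.0149, 0.0185]
orientation: [3.136, 0.182, -0.0]
contact_force: [-1.9, -2.4, -0.2]
grip_width: 0.0002
```

```bash
python3 -m handwheel '0 -1.5 0 0 0 0 0;0 -3 0 0 0 0 0;0 -4.5 0 0 0 0 0;0 -6 0 0 0 0 0'
```

```text
clock: 22.95
tcp_pos: [0.5899, 0.0208, 0.0185]
orientation: [3.136, 0.182, 0.0]
contact_force: [-1.2, -2.1, -1.2]
grip_width: 0.0001
```

```bash
python3 -m handwheel '0 -1.5 0 0 0 0 0;0 -3 0 0 0 0 0;0 -4.5 0 0 0 0 0'
```

```text
clock: 23.32
tcp_pos: [0.5894, 0.0253, 0.0185]
orientation: [3.136, 0.182, -0.0]
contact_force: [-1.7, -2.1, 0.4]
grip_width: 0.0002
```

```bash
python3 -m handwheel '0 -1.5 0 0 0 0 0;0 -3 0 0 0 0 0;0 -4.5 0 0 0 0 0'
```

```text
clock: 23.7
tcp_pos: [0.5889, 0.0298, 0.0185]
orientation: [-3.136, -0.182, -0.0]
contact_force: [-1.8, -1.3, -0.4]
grip_width: 0.0002
```

```bash
python3 -m handwheel '0 -1.5 0 0 0 0 0;0 -3 0 0 0 0 0;0 -4.5 0 0 0 0 0'
```

```text
clock: 24.08
tcp_pos: [0.5884, 0.0331, 0.0185]
orientation: [3.135, 0.181, -0.0]
contact_force: [-1.7, -6.4, 0.8]
grip_width: -0.0001
```

```bash
python3 -m handwheel '0 -1.5 0 0 0 0 0;0 -3 0 0 0 0 0;0 -4.5 0 0 0 0 0'
```

```text
clock: 24.45
tcp_pos: [0.5881, 0.0355, 0.0185]
orientation: [3.133, 0.179, -0.0]
contact_force: [-0.5, -9.7, 1.7]
grip_width: 0.0
```

It met the stop at y ≈ 0.032. I'll bring the push up to about 14 N and hold it.

```bash
python3 -m handwheel '0 -1 0 0 0 0 0;0 -2 0 0 0 0 0;0 -3 0 0 0 0 0;0 -3.5 0 0 0 0 0;0 -3.5 0 0 0 0 0'; python3 -m handwheel '0 0 0 0 0 0 0;0 0 0 0 0 0 0;0 0 0 0 0 0 0;0 0 0 0 0 0 0';python3 -m handwheel '0 0 0 0 0 0 0;0 0 0 0 0 0 0;0 0 0 0 0 0 0;0 0 0 0 0 0 0'
```

```text
clock: 25.08
tcp_pos: [0.5879, 0.0372, 0.0186]
orientation: [3.131, 0.177, -0.001]
contact_force: [0.1, -11.6, 2.1]
grip_width: -0.0004
clock: 25.58
tcp_pos: [0.5879, 0.0372, 0.0186]
orientation: [3.131, 0.177, -0.001]
contact_force: [-1.3, -11.9, 2.8]
grip_width: 0.0001
clock: 26.08
tcp_pos: [0.5879, 0.0372, 0.0186]
orientation: [3.131, 0.177, -0.001]
contact_force: [-0.8, -12.7, 3.1]
grip_width: 0.0
```

Held at about 12 N for over a second. Backing off gently and lifting.

```bash
python3 -m handwheel '0 1 0 0 0 0 0;0 2 0 0 0 0 0;0 3.5 0 0 0 0 0;0 5 0 0 0 0 0;0 7 0 0 0 0 0;0 10 0 0 0 0 0;0 14 0 0 0 0 0;0 19 0 0 0 0 0;0 24 0 0 0 0 0;0 26 0 0 0 0 0;0 26 0 0 0 0 0'; python3 -m handwheel '0 0 -20 0 0 0 0;0 0 -50 0 0 0 0;0 0 -90 0 0 0 0;0 20 -120 0 0 0 0;0 40 -140 0 0 0 0;0 60 -150 0 0 0 0;0 60 -150 0 0 0 0'; python3 - <<'E'
from h import *
d=shot('wrist','w15');o=readout.get_obs();print(o['tcp_pos'],o['contact_force'])
s=shot('scene','s15');cv2.imwrite('pics/c18.png',cv2.resize(s['pixels'][140:345,130:400,::-1],None,fx=2.9,fy=2.9,interpolation=2))
E
```

```text
clock: 27.45
tcp_pos: [0.5905, 0.0161, 0.0185]
orientation: [-3.136, -0.182, -0.0]
contact_force: [0.2, 0.1, 0.7]
grip_width: -0.0001
clock: 28.32
tcp_pos: [0.5983, -0.0449, 0.1705]
orientation: [3.135, 0.178, 0.005]
contact_force: [0.3, -0.2, -0.3]
grip_width: -0.0002
[ 0.59764327 -0.04327094  0.16958145] [ 0.19944832  0.18041226 -0.33156571]
```

View pics/w15.png

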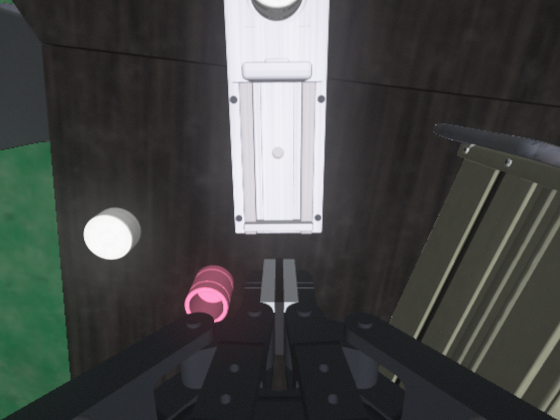

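View pics/c18.png

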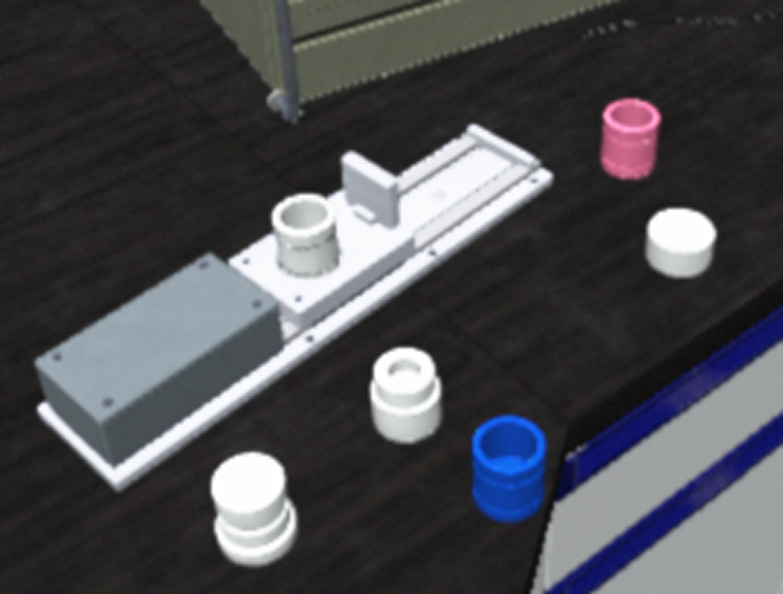

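The carriage sits against the stop with the sample upright in the nest. The other pieces haven't moved and the robot is clear of everything. Handing in.

```bash
python3 -c "
from bench import workorder,readout
print(readout.get_obs()['clock']);print(workorder.hand_in())"
```

```text
28.425
the job is handed in; nothing more can be done
None
```

I stood the straight tube in the nest, released it, and pushed the carriage until it stopped. It broke free at about 14 N, then ran at 2–3 N. It met the stop after roughly 85–88 mm, where I held it at about 12 N for over a second before backing off. I handed the job in at 28.4 s, and it reported no verdict.

**Last checks:** The final wrist and scene pictures show the sample upright in the nest and the carriage close to the housing. The other samples look unmoved in the scene picture, and the gripper is well clear with about 0 N on it. The highest push I read was 14 N, but forces were only read at the end of each short move. I can't see inside the housing, so the touch at the stop is inferred from the force rise.

**Disagreements:**
- **Fingertips:** They sit about 34 mm behind the reported tool point. My first grasp closed in the air above the tube without touching it. I confirmed the offset in two camera views and worked with it from there.
- **Camera heights:** In most views the tube's top measured 3–5 mm lower than the stated 48 mm (the initial scene-camera pair up to 9 mm), but its apparent width and the contact heights matched the text. The nest top measured at 36–37 mm from two wrist views, against the stated 37 mm; two rougher pairs with the top camera gave 33–34 mm.

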